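# Close the socket case: bit flap down, then lid shut

### The job

Pack up the open socket case on the bench: push the upright blue bit flap over until it lies flat in the case, and only then swing the dark lid over and press it fully shut. Push only, without slamming the lid: do not lift the case or shove it about, leave the things standing around it where they are, and finish with your hand clear.

Things in the scene. Friction and masses are not known exactly. Their poses are not given: they have to be found in the camera images.
- case: Dark grey socket case, loose on the bench but heavy (3 to 5 kg; light pushes do not slide it). Open tray 200 (case x) x 260 (case y) x 45 mm high, walls 5 mm. Origin: centre of its underside; z up. The lid hinges on its back long edge (case +x), the blue flap just inside its front long edge (case -x), where the red clasps are.
- flap (a joint): Angle (rad) of the blue flap: 0 = folded flat in the tray, pointing to case +x, just below the tray's rim; pi/2 = upright; stops at 0 and 1.75. Stiff hinge: it stays at any angle and takes 1 to 2 N at its edge to turn. While up it blocks the lid.
- flap_edge (a point): Middle of the blue flap's free edge, at mid thickness. The flap is a plate 110 mm wide (along case y, midway along the case), 6 mm thick, reaching 100 mm from its hinge. The face towards case -x when upright is plain and is on top when folded; the other carries small steel bits.
- flap_hinge (a point): Middle of the blue flap's hinge line, which runs along case y at case x = -88 mm, 37 mm above the case's underside; in the mid-plane of the flap.
- lid (a joint): Angle (rad) of the dark grey lid: 0 = shut, lying over the tray; pi/2 = upright; more = leaning back; stops at 0 and 1.95. Stiff hinge: it stays at any angle, does not fall shut by itself, and takes 2 to 3 N at its edge to turn when upright, less when nearly shut.
- lid_edge (a point): Middle of the lid's free edge, on its outer face. The lid is a shallow shell 200 mm from hinge to free edge, 260 mm wide (along case y), 22 mm thick from rim to flat outer face. Shut, this point is 67 mm above the case's underside, over the case's front edge.
- lid_hinge (a point): Middle of the lid's hinge line, which runs along case y at case x = +100 mm, 45 mm above the case's underside (the tray's rim). It lies in the plane of the lid's rim, 22 mm under the outer face.
- lube: Bystander: yellow bottle with red cap, diameter 52, height 150 mm, standing. Origin: centre of its underside.
- grease: Bystander: green jar with black cap, diameter 56, height 55 mm. Origin: centre of its underside.
- tape: Bystander: black roll of tape lying flat, diameter 64, height 20 mm. Origin: centre of its underside.
- block: Bystander: small wooden block 35 x 60 x 30 mm. Origin: centre of its underside.

How it is judged:
By the outcome, as a careful person would: the job done as asked, in the order asked, and still so for the second after the job is handed in, with the robot touching nothing.
It also fails if it takes over 54 s, if anything falls off the work surface, if the arm or the gripper's body presses on something with over 40 N, if the wrist force passes 120 N, or if a joint passes its speed limit or range.

### The arm

A 7-joint arm with a two-finger parallel gripper is mounted at the origin on the work surface. World frame = base frame: x ahead of the robot, y to its left, z up, the work surface at z = 0. Lengths are in m, angles in rad, forces in N, time in s.
With the tool pointing down it reaches from about 0.425 to 0.875 m from the base axis. Payload 8.4 kg.
Tool frame: the origin (TCP) lies midway between the tips of the shut fingers; the grasp point (between the pads) lies 19 mm behind it; z points along the fingers, x is the direction in which the jaws open and shut, and the axes are right-handed (so a half turn about z gives the same grasp; the last joint's range is limited). The gripper opens to 87 mm and grips with 3 to 60 N. Pads are 19 mm wide; open, the fingers measure 117 mm over their backs; the gripper's body (75 mm by 190 mm) begins 51 mm behind the grasp point.
Start: joints at [1.093, 0.333, 0.04, 1.465, -0.013, 1.343, -0.059], TCP at [0.24, -0.604, 0.187] pointing down, gripper open.
Joint ranges: [-2.58, 2.58], [-0.38, 2.09], [-1.3, 1.39], [0.25, 2.4], [-1.5, 4.64], [0.08, 2.09], [-2.65, 2.65]. Speed limits (rad/s): [2.22, 2.22, 2.79, 2.79, 3.14, 3.14, 3.14].

### API

Orientations are given as a rotation vector (axis times angle).
In Python, from plant import * gives the robot as it stands.
- The arm moves only by the tool step_arm, never from a script. Its argument "motion" is a list of rows, each an object of numbers: "x", "y", "z": the shift along the tool's x, y, z in cm; "wx", "wy", "wz": the turn, a rotation vector about the tool's x, y, z in rad. A call has 1 to 12 rows; each row is the pose to reach, as a shift and turn from the pose commanded when the call began, along the tool's axes at that moment; what a row does not reach only later rows make up. A row lasts 1/10 s, in which the tool goes at most 50 mm and 8.59 degrees, less where a joint would pass 70% of its speed; a pose out of reach is approached as far as the arm can. A call with a gripper value outside its range is refused whole. "fingers" is the opening in per cent of the stroke, from 0 (shut) to 100 (fully open), set as the call begins (left out, the last holds). The fingers move at their own pace and stop on an object; the grip force is fixed at half the most. Time passes only in rows, so rows that repeat a pose let the fingers close. It gives the time, the measured TCP pose, the force and the opening at its end, in the units of the state.
- get_state(): the state, without advancing time (a new reading comes with each control period).
- get_image(name): name is "side" or "top" or "wrist"; returns a dict with "image" (400x640x3 uint8, red, green, blue), "fovy" (degrees; the focal length in pixels is half the picture's height over the tangent of half this angle, whatever the lens; pixels are square), "cx", "cy" (the principal point, pixels), "rvec" (rotation vector, rad) and "tvec" (3), from world to camera coordinates, as OpenCV has them. Camera axes: x right, y down, z forward; pixel columns grow to the right and rows downward; lengths in m; the calibration is good to about 2 mm. A picture is of the moment at which its call begins. There is no depth.
- job_done(): hands the job in, once; it reports no verdict.
The state is a dict: "time_s": time; "joint_pos": joint angles; "joint_vel": joint speeds; "effort": joint torques, N m; "tcp_pos": TCP position; "ee_rot": TCP orientation; "ft_force": force on the tool from outside, world axes, zero at the start; "torque": the same for the moment, N m; "gripper_width": finger opening in m.
Only numpy, scipy, OpenCV 4.12 (cv2) and the standard library are available. Lean on these libraries where they do the work, as an engineer would, in place of code of your own. Each camera call takes 0.05 s, during which the arm holds its last target.

## Working session

There is one attempt and no reset: what is moved stays moved. The work goes in short steps, Python scripts to look and compute and a tool call to move; the robot and the scene stay as the last step left them, time stands still between calls to the robot, and variables do not carry over. Pictures are saved under pics/ and viewed, and the job is handed in when it is done.

Besides the shell and the picture viewer there is one more tool, called after "Request:" as name(argument=value, ...) on one line, values as JSON. step_arm: Moves the arm, as the interface text tells. Its arguments: {"type":"object","properties":{"motion":{"type":"array","items":{"type":"object","properties":{"x":{"type":"number"},"y":{"type":"number"},"z":{"type":"number"},"wx":{"type":"number"},"wy":{"type":"number"},"wz":{"type":"number"}}}},"fingers":{"type":"number"}},"required":["motion"]}

```bash
mkdir -p pics; ls; python3 - <<'E'
from plant import *
import cv2
for n in ["side","top","wrist"]:
    d=get_image(n); cv2.imwrite(f"pics/{n}0.png",d["image"][:,:,::-1])
    print(n,d["fovy"],d["cx"],d["cy"],d["rvec"],d["tvec"])
s=get_state(); print(s)
E
```

```text
pics
side 48.71930103706187 318.02002862228306 195.14290576635509 [ 2.29688939 -0.34394248  0.14731955] [-0.57115918  0.19919819  0.99759767]
top 48.656782079931716 317.75419640591764 197.70642826615412 [ 1.96867831 -2.22026898  0.2646643 ] [0.0941982  0.62660157 1.01763628]
wrist 62.19533854776037 319.997668551189 203.5997149795252 [-2.42027886  1.64128128  0.21393107] [-0.64784259 -0.03033797  0.3916359 ]
{'time_s': 0.15, 'joint_pos': array([ 1.09280394,  0.33374826,  0.03988248,  1.46602882, -0.01340588,
        1.34331572, -0.05851944]), 'joint_vel': array([ 6.48167524e-04, -1.37331550e-03, -5.92699629e-04, -2.37091414e-03,
       -1.86957794e-03, -1.72047809e-03, -5.96293740e-05]), 'effort': array([ 3.11801909e-03, -6.56840086e+01,  1.33751057e+00, -4.04111302e+01,
       -5.95087605e-02,  4.16152307e-02,  3.18502907e-05]), 'tcp_pos': array([ 0.24019728, -0.60356327,  0.18678321]), 'ee_rot': array([-2.59938200e+00,  1.76319957e+00,  1.66901483e-03]), 'ft_force': array([-0.12258641, -0.58116032, -0.43333319]), 'torque': array([-0.0031698, -0.0322759, -0.0211523]), 'gripper_width': 0.08713813328792432}
```

View pics/side0.png

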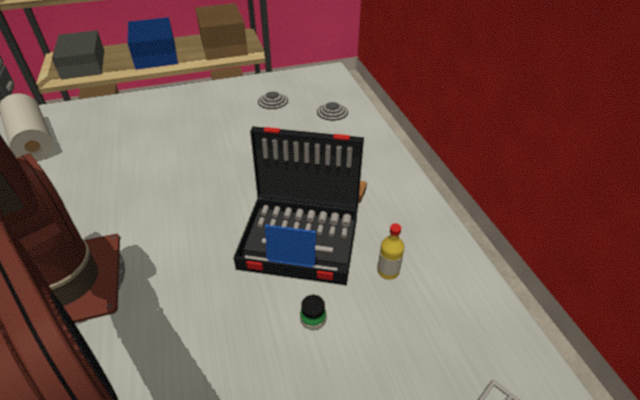

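View pics/top0.png

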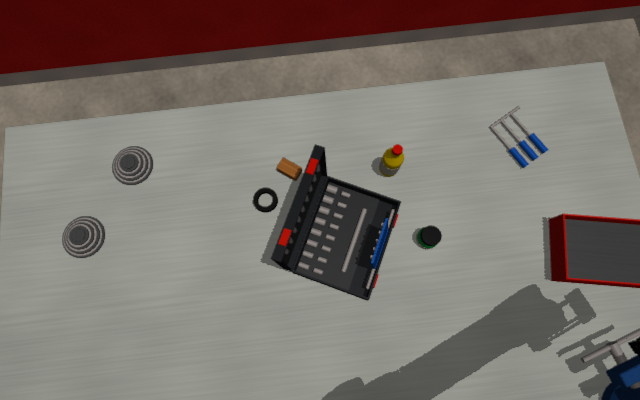

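View pics/wrist0.png

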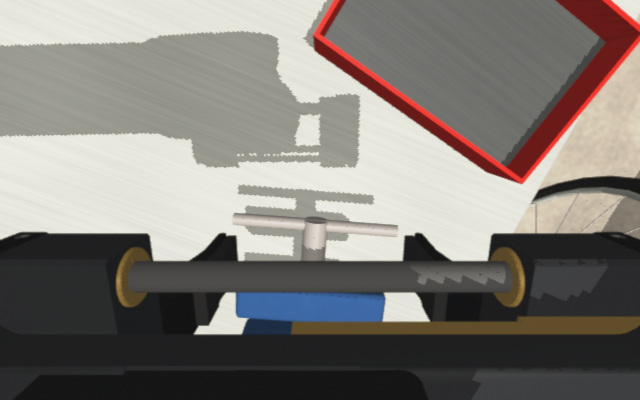

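The side view shows the case open with the lid up, at about (310,200), and the upright blue flap at (290,246). In the top view the case's front corners are near (400,202) and (368,299). The jar is at (430,237), the bottle at (392,160), the tape at (265,200) and the block at (289,168). I'll enlarge both views for corner picking.

```bash
cat > h.py <<'E'
import numpy as np, cv2
def K(d):
    f=d["image"].shape[0]/2/np.tan(np.radians(d["fovy"])/2)
    return np.array([[f,0,d["cx"]],[0,f,d["cy"]],[0,0,1.]])
def ray(d,uv):
    R=cv2.Rodrigues(np.array(d["rvec"]))[0]; t=np.array(d["tvec"])
    c=-R.T@t; v=R.T@np.linalg.inv(K(d))@np.array([uv[0],uv[1],1.]); return c,v
def plane(d,uv,z):
    c,v=ray(d,uv); return c+v*(z-c[2])/v[2]
def proj(d,P):
    return cv2.projectPoints(np.array(P,float).reshape(-1,3),np.array(d["rvec"],float),np.array(d["tvec"],float),K(d),None)[0].reshape(-1,2)
def tri(d1,a,d2,b):
    c1,v1=ray(d1,a);c2,v2=ray(d2,b)
    A=np.stack([v1,-v2],1);s=np.linalg.lstsq(A,c2-c1,rcond=None)[0]
    p,q=c1+v1*s[0],c2+v2*s[1]; return (p+q)/2,np.linalg.norm(p-q)
E
python3 - <<'E'
from plant import *
import cv2,pickle
D={n:get_image(n) for n in ["side","top"]}
pickle.dump(D,open("D0.pkl","wb"))
t=D["top"]["image"][135:310,250:450,::-1]; cv2.imwrite("pics/topz.png",cv2.resize(t,None,fx=3.4,fy=3.4,interpolation=cv2.INTER_CUBIC))
t=D["side"]["image"][120:290,225:415,::-1]; cv2.imwrite("pics/sidez.png",cv2.resize(t,None,fx=3.5,fy=3.5,interpolation=cv2.INTER_CUBIC))
E
```

```text
(no output)
```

View pics/topz.png

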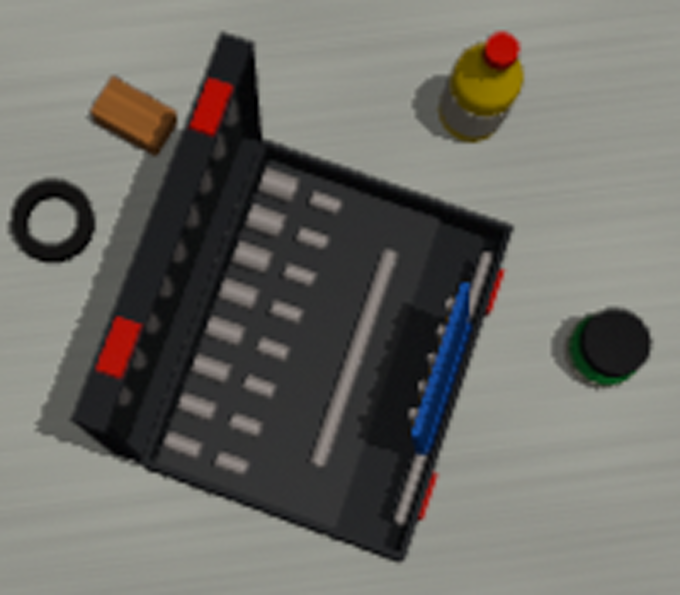

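View pics/sidez.png

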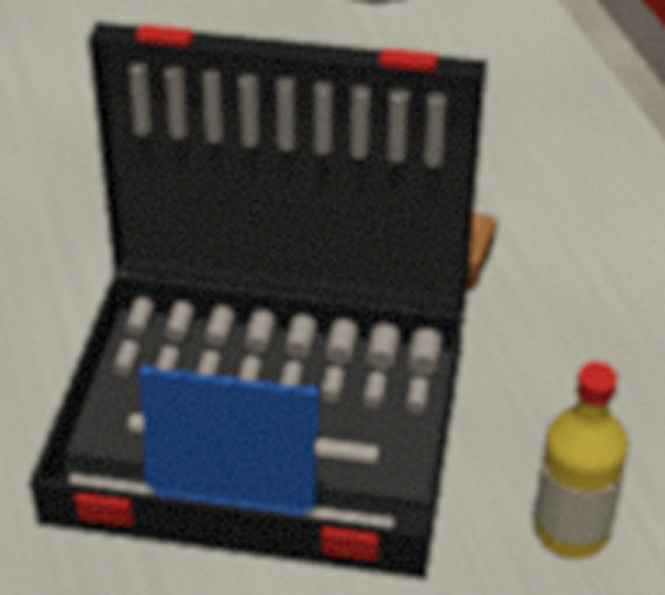

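```bash
cat > m.py <<'E'
from h import *; import pickle
D=pickle.load(open("D0.pkl","rb"));T,S=D["top"],D["side"]
zt=lambda u,v:(250+u/3.4-.35,135+v/3.4-.35)
zs=lambda u,v:(225+u/3.5-.35,120+v/3.5-.35)
np.set_printoptions(precision=4,suppress=True)
fa=plane(T,zt(512,228),.045);fb=plane(T,zt(404,561),.045);ba=plane(T,zt(265,140),.045);bb=plane(T,zt(150,466),.045)
print("front",fa,fb,np.linalg.norm(fa-fb),"back",ba,bb,np.linalg.norm(ba-bb),np.linalg.norm(fa-ba))
print("side: front",plane(S,zs(35,487),.045),plane(S,zs(429,541),.045), plane(S,zs(425,576),0),plane(S,zs(40,522),0))
y=fb-fa; y/=np.linalg.norm(y); y2=bb-ba;y2/=np.linalg.norm(y2); x=ba-fa
print(np.arctan2(y[1],y[0]),np.arctan2(y2[1],y2[0]),np.arctan2(x[1],x[0]))
print("flap tri",tri(T,zt(463,286),S,zs(316,390)),tri(T,zt(418,435),S,zs(143,370)))
print("lid far top corners",tri(T,zt(253,42),S,zs(485,62)),tri(T,zt(105,455),S,zs(97,25)))
print("jar",plane(T,zt(615,343),.055),"bottle",plane(T,zt(502,50),.15),"block",plane(T,zt(135,108),.03),"tape",plane(T,zt(52,220),.02))
E
python3 m.py
```

```text
front [ 0.6054 -0.1887  0.045 ] [ 0.3754 -0.0733  0.045 ] 0.2573377795829312 back [ 0.6955 -0.0143  0.045 ] [0.463  0.0982 0.045 ] 0.2582389891313619 0.19630591381256335
side: front [ 0.3772 -0.0801  0.045 ] [ 0.6042 -0.1945  0.045 ] [ 0.6057 -0.1885  0.    ] [ 0.3759 -0.0726  0.    ]
2.676547842187979 2.6909110724419665 1.094019744277157
flap tri (array([ 0.5508, -0.1302,  0.1332]), np.float64(0.00017166991243901)) (array([ 0.4545, -0.0847,  0.1347]), np.float64(0.00033593294065508783))
lid far top corners (array([ 0.6989, -0.0035,  0.2563]), np.float64(0.0031753064263420274)) (array([0.4657, 0.1129, 0.2535]), np.float64(0.020408951948481614))
jar [ 0.5097 -0.2467  0.055 ] bottle [ 0.7095 -0.1801  0.15  ] block [0.7376 0.0813 0.03  ] tape [0.6592 0.154  0.02  ]
```

```bash
cat > g.py <<'E'
from h import *
from plant import *
from scipy.spatial.transform import Rotation as Ro
np.set_printoptions(precision=3,suppress=True)
YAW=1.108; C=np.array([.5348,-.0445]); cx=np.array([np.cos(YAW),np.sin(YAW)]); cy=np.array([-cx[1],cx[0]])
def w(x,y,z): return np.array([*(C+x*cx+y*cy),z])
def st():
    s=get_state(); p=s["tcp_pos"]; r=Ro.from_rotvec(s["ee_rot"]); q=p[:2]-C
    f=s["ft_force"]
    print("t",s["time_s"],"tcp case",np.array([q@cx,q@cy,p[2]]),"F case",np.array([f[:2]@cx,f[:2]@cy,f[2]]),"tool axes in case yaw",np.round([r.as_matrix()[:2,0]@cx,r.as_matrix()[:2,0]@cy],3),"j",s["joint_pos"]); return p,r
TR=Ro.from_matrix(np.array([[*(-cy),0],[*(-cx),0],[0,0,-1]]).T)
def to(*pts):
    p,r=st()
    for a in pts: print(a,"cm",100*r.inv().apply(w(*a)-p),"turn",(r.inv()*TR).as_rotvec())
E
python3 -c "
from g import *
to((-.13,0,.2),(-.13,0,.12))"
```

```text
t 0.25 tcp case [-0.632  0.014  0.187] F case [ 0.563 -0.049  0.153] tool axes in case yaw [-0.666 -0.746] j [ 1.093  0.334  0.04   1.466 -0.013  1.343 -0.059]
(-0.13, 0, 0.2) cm [-32.404 -38.35   -1.275] turn [-0.     0.001 -0.729]
(-0.13, 0, 0.12) cm [-32.398 -38.35    6.725] turn [-0.     0.001 -0.729]
```

Request:
step_arm(motion=[{"x": -3,"y": -3.5,"z": -2,"wz": -0.1},{"x": -6,"y": -7,"z": -3,"wz": -0.2},{"x": -9,"y": -10.5,"z": -3,"wz": -0.3},{"x": -12,"y": -14,"z": -3,"wz": -0.4},{"x": -15,"y": -17.5,"z": -3,"wz": -0.5},{"x": -18,"y": -21,"z": -3,"wz": -0.6},{"x": -21,"y": -24.5,"z": -3,"wz": -0.729},{"x": -24,"y": -28,"z": -3,"wz": -0.729},{"x": -27,"y": -32,"z": -3,"wz": -0.729},{"x": -30,"y": -35.5,"z": -3,"wz": -0.729},{"x": -32.4,"y": -38.3,"z": -2,"wz": -0.729},{"x": -32.4,"y": -38.3,"z": -1.3,"wz": -0.729}], fingers=0)

```text
validation failed for argument at $.mo...
```

```bash
python3 -c "
from g import *
to((-.13,0,.12),(-.11,0,.12))
cv2.imwrite('pics/w1.png',get_image('wrist')['image'][:,:,::-1])
cv2.imwrite('pics/s1.png',get_image('side')['image'][:,:,::-1])"
```

```text
t 0.25 tcp case [-0.632  0.014  0.187] F case [ 0.563 -0.049  0.153] tool axes in case yaw [-0.666 -0.746] j [ 1.093  0.334  0.04   1.466 -0.013  1.343 -0.059]
(-0.13, 0, 0.12) cm [-32.398 -38.35    6.725] turn [-0.     0.001 -0.729]
(-0.11, 0, 0.12) cm [-33.731 -39.842   6.726] turn [-0.     0.001 -0.729]
```

View pics/w1.png

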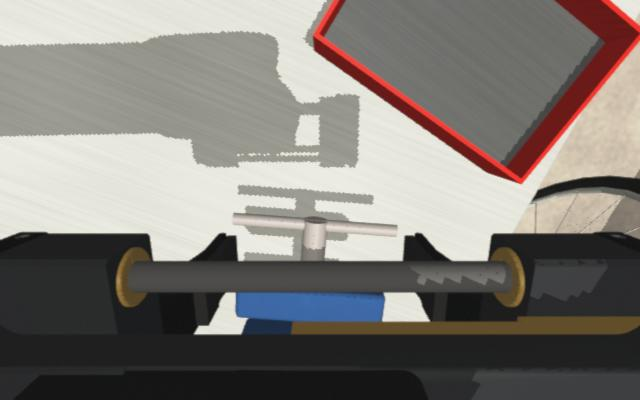

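View pics/s1.png

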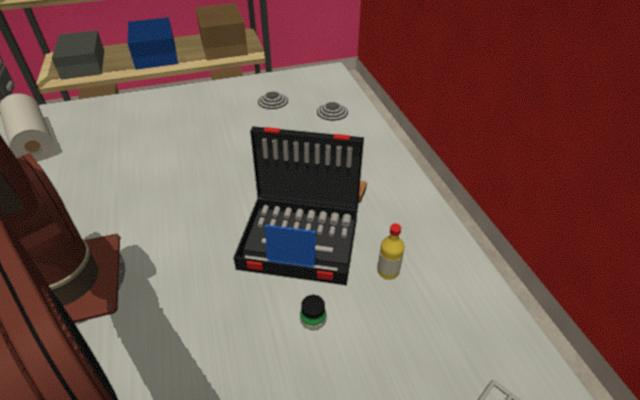

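The call was refused by validation and nothing moved. I'll retry with smaller rows, going up first because a T-handled fixture sits under the hand.

Request:
step_arm(motion=[{"x": 0,"y": 0,"z": -3},{"x": -3,"y": -3.5,"z": -5,"wz": -0.1},{"x": -6,"y": -7,"z": -5,"wz": -0.2},{"x": -9,"y": -10.5,"z": -5,"wz": -0.3},{"x": -12,"y": -14,"z": -5,"wz": -0.4},{"x": -15,"y": -17.5,"z": -5,"wz": -0.5}], fingers=0)

```text
validation failed for argument at $.mo...
```

```bash
python3 -c "
from g import *
to((-.13,0,.2),(-.13,0,.12))"
```

```text
t 0.35 tcp case [-0.632  0.014  0.187] F case [ 0.336 -0.324  0.595] tool axes in case yaw [-0.666 -0.746] j [ 1.093  0.333  0.04   1.466 -0.013  1.343 -0.059]
(-0.13, 0, 0.2) cm [-32.415 -38.349  -1.263] turn [-0.     0.    -0.729]
(-0.13, 0, 0.12) cm [-32.412 -38.349   6.737] turn [-0.     0.    -0.729]
```

Request:
step_arm(motion=[{"x": 0,"y": 0,"z": -3,"wx": 0,"wy": 0,"wz": 0}], fingers=0)

```text
time_s: 0.45
tcp_pos: [0.2394, -0.6018, 0.2135]
ee_rot: [-2.597, 1.761, 0.01]
ft_force: [0.1, -0.5, -0.1]
gripper_width: 0.084
```

Request:
step_arm(motion=[{"x": -3,"y": -3.5,"z": -2,"wx": 0,"wy": 0,"wz": -0.1},{"x": -6,"y": -7,"z": -2,"wx": 0,"wy": 0,"wz": -0.2},{"x": -9,"y": -10.5,"z": -2,"wx": 0,"wy": 0,"wz": -0.3},{"x": -12,"y": -14,"z": -2,"wx": 0,"wy": 0,"wz": -0.4},{"x": -15,"y": -17.5,"z": -2,"wx": 0,"wy": 0,"wz": -0.5},{"x": -18,"y": -21,"z": -2,"wx": 0,"wy": 0,"wz": -0.6},{"x": -21,"y": -24.5,"z": -2,"wx": 0,"wy": 0,"wz": -0.73},{"x": -24,"y": -28,"z": -2,"wx": 0,"wy": 0,"wz": -0.73},{"x": -27,"y": -32,"z": -2,"wx": 0,"wy": 0,"wz": -0.73},{"x": -30,"y": -35.5,"z": -1,"wx": 0,"wy": 0,"wz": -0.73},{"x": -32.4,"y": -38.3,"z": 0,"wx": 0,"wy": 0,"wz": -0.73},{"x": -32.4,"y": -38.3,"z": 1,"wx": 0,"wy": 0,"wz": -0.73}], fingers=0)

```text
time_s: 1.65
tcp_pos: [0.4787, -0.1555, 0.2075]
ee_rot: [-3.059, 0.706, -0.002]
ft_force: [-0.3, -0.7, 1.0]
gripper_width: 0.0007
```

```bash
python3 -c "
from g import *
to((-.13,0,.12),(-.11,0,.12))
cv2.imwrite('pics/w1.png',get_image('wrist')['image'][:,:,::-1])
cv2.imwrite('pics/s1.png',get_image('side')['image'][:,:,::-1])"
```

```text
t 1.65 tcp case [-0.124  0.001  0.207] F case [-0.783 -0.072  0.958] tool axes in case yaw [ 0.009 -1.   ] j [ 0.635  0.047 -0.419  1.767  0.018  1.331 -0.241]
(-0.13, 0, 0.12) cm [0.056 0.578 8.747] turn [-0.002 -0.001  0.009]
(-0.11, 0, 0.12) cm [ 0.074 -1.422  8.751] turn [-0.002 -0.001  0.009]
```

View pics/w1.png

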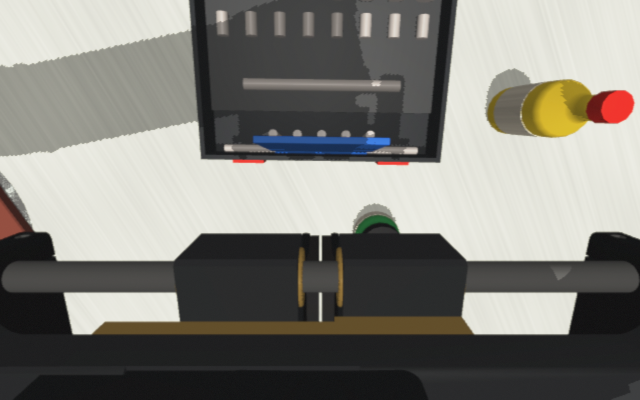

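View pics/s1.png

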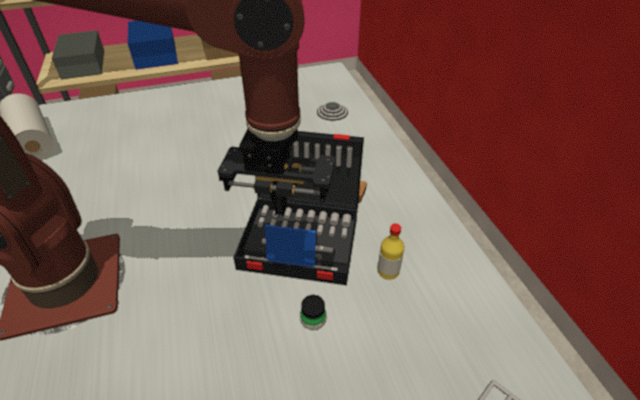

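The wrist view shows the tool centred on the case: tray walls at columns 205 and 440, flap edge at about (320,140). The path down in front of the flap is clear, with the jar at (375,222).

Request:
step_arm(motion=[{"x": 0,"y": 0.6,"z": 3,"wx": 0,"wy": 0,"wz": 0.01},{"x": 0,"y": 0.6,"z": 6,"wx": 0,"wy": 0,"wz": 0.01},{"x": 0,"y": 0.6,"z": 8.7,"wx": 0,"wy": 0,"wz": 0.01},{"x": 0,"y": 0.6,"z": 8.7,"wx": 0,"wy": 0,"wz": 0.01}], fingers=0)

```text
time_s: 2.15
tcp_pos: [0.4708, -0.1677, 0.1177]
ee_rot: [-3.053, 0.738, 0.009]
ft_force: [-0.0, -0.4, -0.9]
gripper_width: 0.0004
```

```bash
python3 -c "
from g import *
to((-.078,0,.12),(-.0576,0,.112),(-.0395,0,.099),(-.0254,0,.082),(-.0162,0,.062),(-.0125,0,.040))"
```

```text
t 2.15 tcp case [-0.139  0.002  0.118] F case [-0.378 -0.159 -0.899] tool axes in case yaw [-0.012 -1.   ] j [ 0.64   0.11  -0.409  1.891  0.048  1.155 -0.261]
(-0.078, 0, 0.12) cm [ 0.149 -6.085 -0.239] turn [ 0.001  0.005 -0.012]
(-0.0576, 0, 0.112) cm [ 0.129 -8.126  0.559] turn [ 0.001  0.005 -0.012]
(-0.0395, 0, 0.099) cm [ 0.115 -9.937  1.857] turn [ 0.001  0.005 -0.012]
(-0.0254, 0, 0.082) cm [  0.107 -11.349   3.555] turn [ 0.001  0.005 -0.012]
(-0.0162, 0, 0.062) cm [  0.108 -12.271   5.555] turn [ 0.001  0.005 -0.012]
(-0.0125, 0, 0.04) cm [  0.115 -12.643   7.754] turn [ 0.001  0.005 -0.012]
```

Request:
step_arm(motion=[{"x": 0.1,"y": -2.5,"z": 0,"wx": 0,"wy": 0,"wz": -0.01},{"x": 0.1,"y": -4,"z": 0,"wx": 0,"wy": 0,"wz": -0.01},{"x": 0.1,"y": -5,"z": 0,"wx": 0,"wy": 0,"wz": -0.01},{"x": 0.1,"y": -6,"z": 0,"wx": 0,"wy": 0,"wz": -0.01},{"x": 0.1,"y": -7,"z": 0.2,"wx": 0,"wy": 0,"wz": -0.01},{"x": 0.1,"y": -8,"z": 0.6,"wx": 0,"wy": 0,"wz": -0.01},{"x": 0.1,"y": -9,"z": 1.2,"wx": 0,"wy": 0,"wz": -0.01},{"x": 0.1,"y": -9.9,"z": 1.9,"wx": 0,"wy": 0,"wz": -0.01}], fingers=0)

```text
time_s: 2.95
tcp_pos: [0.5199, -0.0782, 0.1009]
ee_rot: [-3.058, 0.719, 0.0]
ft_force: [-0.1, -0.2, 0.1]
gripper_width: 0.0006
```

```bash
python3 -c "
from g import *
to((-.0395,0,.099),(-.0254,0,.082),(-.0162,0,.062),(-.0125,0,.040))
cv2.imwrite('pics/s2.png',get_image('side')['image'][:,:,::-1])"
```

```text
t 2.95 tcp case [-0.037 -0.002  0.101] F case [-0.246 -0.02   0.072] tool axes in case yaw [ 0.001 -1.   ] j [ 0.507  0.184 -0.487  1.854  0.095  1.126 -0.476]
(-0.0395, 0, 0.099) cm [-0.171  0.269  0.187] turn [0.    0.    0.001]
(-0.0254, 0, 0.082) cm [-0.17  -1.141  1.887] turn [0.    0.    0.001]
(-0.0162, 0, 0.062) cm [-0.169 -2.061  3.887] turn [0.    0.    0.001]
(-0.0125, 0, 0.04) cm [-0.168 -2.431  6.087] turn [0.    0.    0.001]
```

View pics/s2.png

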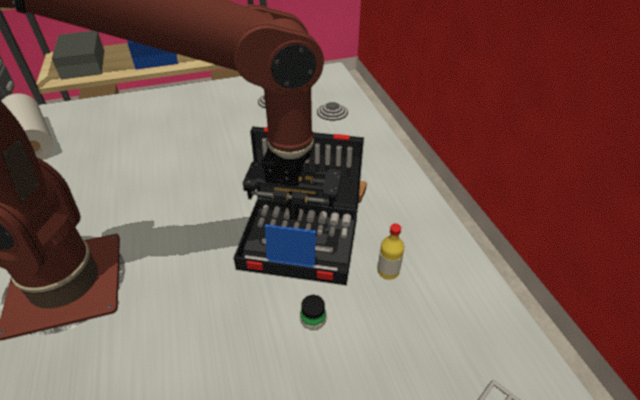

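The flap has not moved: it still sits at (290,246) and the force is zero. I'll check where the camera places the TCP.

```bash
python3 -c "
from g import *
for n in ['side','top']:
    d=get_image(n); s=get_state(); print(n,proj(d,s['tcp_pos']),proj(d,[w(-.1,.13,.045),w(-.1,-.13,.045),w(.1,.13,.045),w(-.088,0,.137)]))
    im=cv2.circle(d['image'][:,:,::-1].copy(),tuple(int(v) for v in proj(d,s['tcp_pos'])[0]),2,(0,255,255),-1)
    cv2.imwrite(f'pics/{n}3.png',cv2.resize(im[110:310,220:450],None,fx=3,fy=3,interpolation=cv2.INTER_CUBIC))
"
```

```text
side [[294.643 227.453]] [[232.837 257.742]
 [347.824 273.091]
 [256.529 197.737]
 [288.578 233.246]]
top [[364.108 237.037]] [[369.64  300.183]
 [401.445 201.151]
 [291.785 271.919]
 [386.829 242.517]]
```

View pics/side3.png

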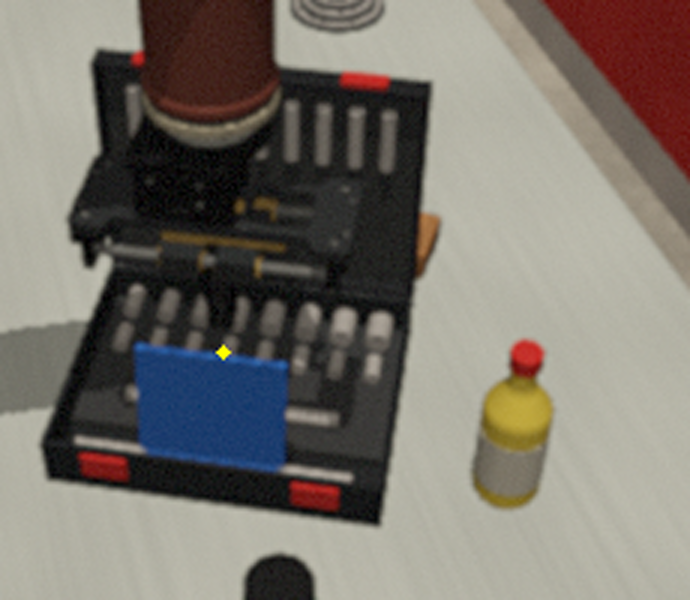

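View pics/top3.png

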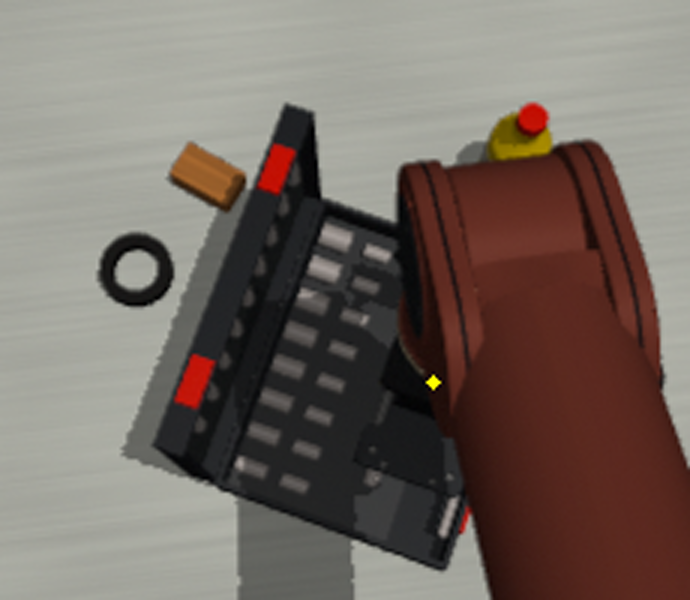

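```bash
python3 -c "
from g import *
d=get_image('side');print(proj(d,[.4787,-.1555,.2075]))
st()
d=get_image('wrist');print(proj(d,[w(-.0705,.055,.134),w(-.0705,-.055,.134),w(-.1,0,.045),get_state()['tcp_pos']]))
cv2.imwrite('pics/w4.png',d['image'][:,:,::-1])
"
```

```text
[[282.466 222.316]]
t 3.15 tcp case [-0.038 -0.001  0.101] F case [0.168 0.412 0.437] tool axes in case yaw [ 0.001 -1.   ] j [ 0.508  0.183 -0.486  1.854  0.094  1.128 -0.473]
[[219.89  306.774]
 [416.214 307.099]
 [318.778 279.586]
 [321.184 232.327]]
```

View pics/w4.png

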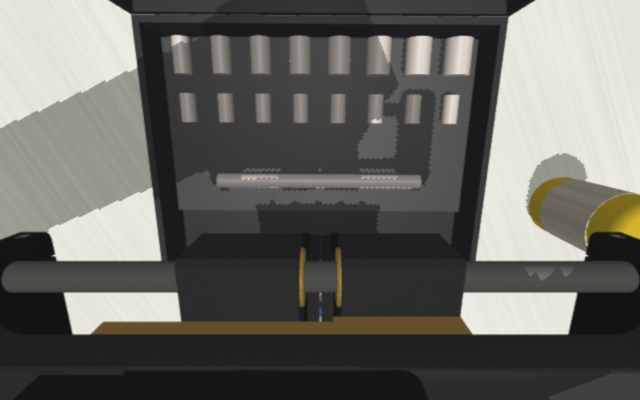

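The camera evidence suggests the fingertips physically end about 20 mm above the reported TCP, so they passed over the flap. I'll back out upward and look at the fingertip against a clear background.

Request:
step_arm(motion=[{"x": 0,"y": 0,"z": -4,"wx": 0,"wy": 0,"wz": 0},{"x": 0,"y": 0,"z": -8,"wx": 0,"wy": 0,"wz": 0},{"x": 0,"y": 4,"z": -9,"wx": 0,"wy": 0,"wz": 0},{"x": 0,"y": 8,"z": -9,"wx": 0,"wy": 0,"wz": 0},{"x": 0,"y": 10,"z": -5,"wx": 0,"wy": 0,"wz": 0},{"x": 0,"y": 10,"z": -1.7,"wx": 0,"wy": 0,"wz": 0},{"x": 0,"y": 10,"z": -1.7,"wx": 0,"wy": 0,"wz": 0}], fingers=0)

```text
time_s: 3.9
tcp_pos: [0.4717, -0.1688, 0.115]
ee_rot: [-3.057, 0.723, 0.01]
ft_force: [-0.3, 0.3, 0.7]
gripper_width: 0.0005
```

```bash
python3 -c "
from g import *
st()
d=get_image('side');q=proj(d,get_state()['tcp_pos'])[0];print(q)
im=d['image'][:,:,::-1].copy()
im=im[160:300,210:390]
im=cv2.resize(im,None,fx=4,fy=4,interpolation=cv2.INTER_CUBIC); im=np.clip(im.astype(float)*2,0,255).astype(np.uint8)
cv2.circle(im,(int((q[0]-210)*4),int((q[1]-160)*4)),3,(0,255,255),-1)
cv2.imwrite('pics/s5.png',im)
"
```

```text
t 3.9 tcp case [-0.139  0.001  0.115] F case [0.107 0.385 0.721] tool axes in case yaw [-0.002 -1.   ] j [ 0.638  0.116 -0.406  1.891  0.049  1.151 -0.251]
[284.014 257.769]
```

View pics/s5.png

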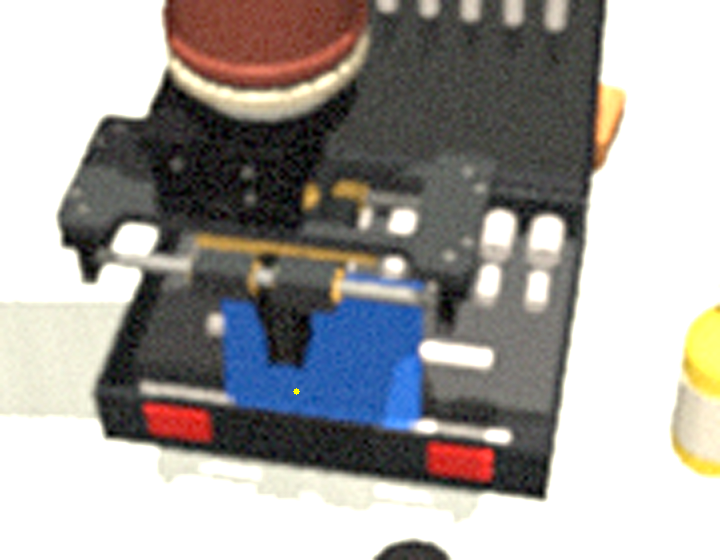

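```bash
python3 -c "
from g import *
d=get_image('side');p=get_state()['tcp_pos'];q=proj(d,p)
e=np.array([[*cx,0],[*cy,0],[0,0,1]])
print((proj(d,p+.01*e)-q))
print(proj(d,p+[0,0,.07])-q)
d=get_image('top');im=d['image'][:,:,::-1];q=proj(d,p)[0];print(q)
cv2.imwrite('pics/t5.png',cv2.resize(im[130:330,260:460],None,fx=3,fy=3))
"
```

```text
[[ 1.073 -3.759]
 [-4.791 -0.629]
 [-0.264 -3.159]]
[[ -1.937 -23.172]]
[406.425 250.   ]
```

View pics/t5.png

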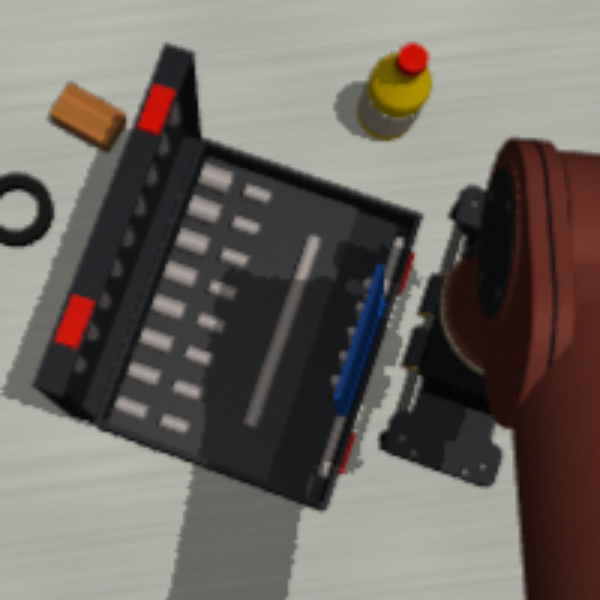

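In the enlarged side view the fingertip is at (282,251), against a projected TCP of (284,258). The real tip is therefore about 20 mm short of the TCP, which explains the miss. I'll go 3 cm lower and push in short steps.

Request:
step_arm(motion=[{"x": 0,"y": 0,"z": 2,"wx": 0,"wy": 0,"wz": 0},{"x": 0,"y": 0,"z": 3,"wx": 0,"wy": 0,"wz": 0},{"x": 0,"y": -1.5,"z": 3,"wx": 0,"wy": 0,"wz": 0},{"x": 0,"y": -3,"z": 3,"wx": 0,"wy": 0,"wz": 0},{"x": 0,"y": -4,"z": 3,"wx": 0,"wy": 0,"wz": 0},{"x": 0,"y": -5,"z": 3,"wx": 0,"wy": 0,"wz": 0},{"x": 0,"y": -6,"z": 3,"wx": 0,"wy": 0,"wz": 0}], fingers=0)

```text
time_s: 4.75
tcp_pos: [0.5022, -0.1146, 0.0889]
ee_rot: [3.058, -0.719, 0.001]
ft_force: [-0.1, -1.3, -0.3]
gripper_width: 0.0005
```

```bash
cat > pic.py <<'E'
import sys
from g import *
n,o=sys.argv[1:3]
st(); d=get_image(n);p=get_state()['tcp_pos'];q=proj(d,p)[0];print(q)
x0,x1,y0,y1=(215,415,110,290) if n=='side' else (260,460,130,310)
im=np.clip(d['image'][y0:y1,x0:x1,::-1].astype(float)*1.8,0,255).astype(np.uint8)
im=cv2.resize(im,None,fx=3.3,fy=3.3,interpolation=cv2.INTER_CUBIC)
cv2.circle(im,(int((q[0]-x0)*3.3),int((q[1]-y0)*3.3)),2,(0,255,255),-1)
cv2.imwrite('pics/'+o,im)
E
python3 pic.py side s6.png
```

```text
t 4.75 tcp case [-0.077 -0.002  0.089] F case [-1.183 -0.45  -0.28 ] tool axes in case yaw [ 0.001 -1.   ] j [ 0.552  0.17  -0.452  1.893  0.084  1.096 -0.394]
[291.702 243.99 ]
```

View pics/s6.png

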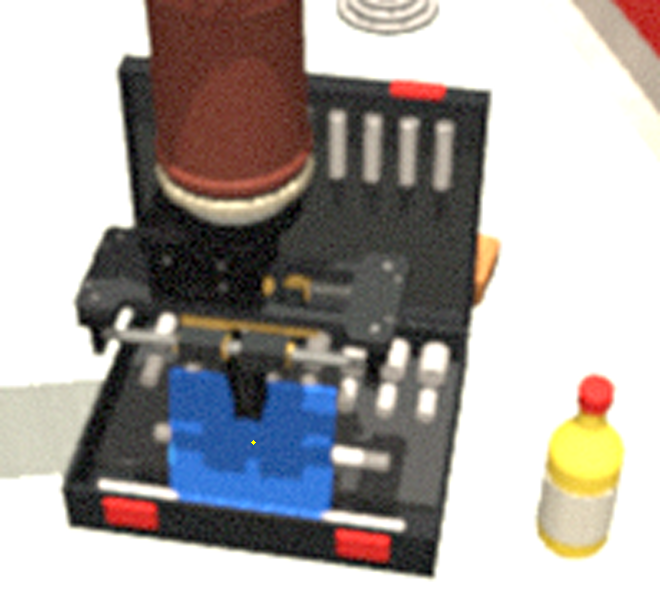

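The finger is now against the flap's front face at about 1.2 N, with the flap starting to lean. I'll continue along the arc.

Request:
step_arm(motion=[{"x": -0.1,"y": -1,"z": 0,"wx": 0,"wy": 0,"wz": 0},{"x": -0.1,"y": -1.8,"z": 0.2,"wx": 0,"wy": 0,"wz": 0},{"x": -0.1,"y": -2.7,"z": 0.7,"wx": 0,"wy": 0,"wz": 0},{"x": -0.1,"y": -3.4,"z": 1.3,"wx": 0,"wy": 0,"wz": 0},{"x": -0.1,"y": -4.1,"z": 2,"wx": 0,"wy": 0,"wz": 0},{"x": -0.1,"y": -4.7,"z": 2.9,"wx": 0,"wy": 0,"wz": 0}], fingers=0)

```text
time_s: 5.4
tcp_pos: [0.5223, -0.0715, 0.0589]
ee_rot: [-3.058, 0.719, -0.001]
ft_force: [0.4, 0.3, 0.8]
gripper_width: 0.0004
```

```bash
python3 pic.py side s7.png
```

```text
t 5.4 tcp case [-0.03  -0.001  0.059] F case [ 0.437 -0.252  0.759] tool axes in case yaw [ 0.001 -1.   ] j [ 0.48   0.232 -0.479  1.895  0.122  1.043 -0.511]
[295.591 237.824]
```

View pics/s7.png

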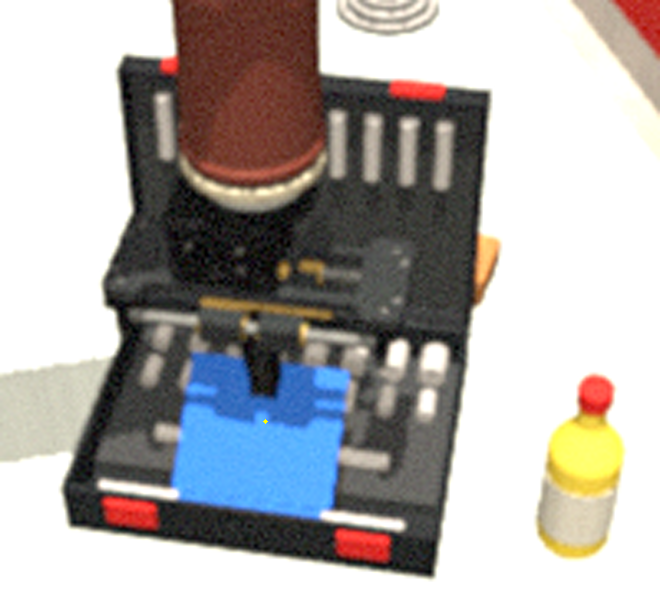

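The flap is at roughly 40° and following the finger. I'll bring it down to flat.

Request:
step_arm(motion=[{"x": -0.1,"y": -0.5,"z": 0.9,"wx": 0,"wy": 0,"wz": 0},{"x": -0.1,"y": -0.9,"z": 1.8,"wx": 0,"wy": 0,"wz": 0},{"x": -0.1,"y": -1.1,"z": 2.5,"wx": 0,"wy": 0,"wz": 0},{"x": -0.1,"y": -1.2,"z": 3.1,"wx": 0,"wy": 0,"wz": 0},{"x": -0.1,"y": -1.3,"z": 3.5,"wx": 0,"wy": 0,"wz": 0},{"x": -0.1,"y": -1.3,"z": 3.7,"wx": 0,"wy": 0,"wz": 0}], fingers=0)

```text
time_s: 6.05
tcp_pos: [0.5265, -0.06, 0.022]
ee_rot: [-3.058, 0.719, 0.001]
ft_force: [-0.5, -0.1, 1.2]
gripper_width: 0.0004
```

```bash
python3 pic.py side s8.png
```

```text
t 6.05 tcp case [-0.018  0.     0.022] F case [-0.298  0.395  1.197] tool axes in case yaw [ 0.001 -1.   ] j [ 0.451  0.285 -0.478  1.919  0.157  0.974 -0.561]
[296.983 244.201]
```

View pics/s8.png

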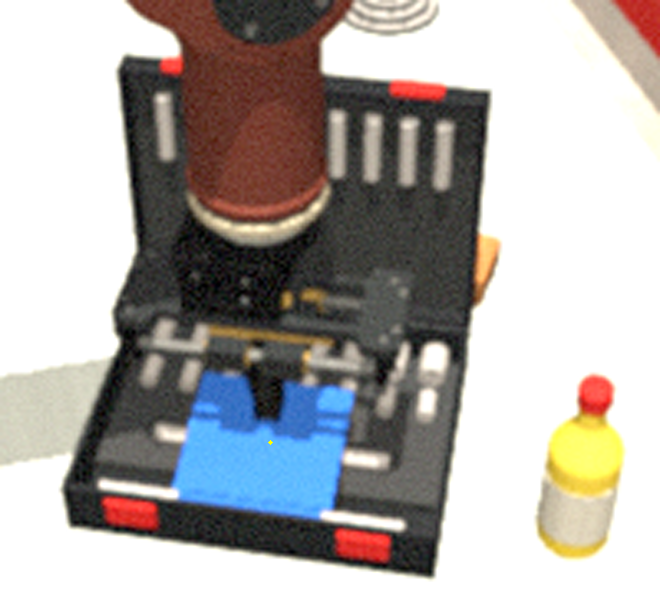

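The flap is nearly flat. I'll press down in 2 mm steps until the stop pushes back.

Request:
step_arm(motion=[{"x": 0,"y": 0,"z": 0.2,"wx": 0,"wy": 0,"wz": 0},{"x": 0,"y": 0,"z": 0.4,"wx": 0,"wy": 0,"wz": 0},{"x": 0,"y": 0,"z": 0.4,"wx": 0,"wy": 0,"wz": 0}], fingers=0)

```text
time_s: 6.4
tcp_pos: [0.5267, -0.0602, 0.0184]
ee_rot: [3.058, -0.719, -0.0]
ft_force: [-0.0, 0.1, 0.5]
gripper_width: 0.0004
```

Request:
step_arm(motion=[{"x": 0,"y": 0,"z": 0.2,"wx": 0,"wy": 0,"wz": 0},{"x": 0,"y": 0,"z": 0.4,"wx": 0,"wy": 0,"wz": 0},{"x": 0,"y": 0,"z": 0.4,"wx": 0,"wy": 0,"wz": 0}], fingers=0)

```text
time_s: 6.7
tcp_pos: [0.5266, -0.0601, 0.0142]
ee_rot: [3.058, -0.719, -0.0]
ft_force: [0.7, -0.2, -0.3]
gripper_width: 0.0006
```

Request:
step_arm(motion=[{"x": 0,"y": 0,"z": 0.2,"wx": 0,"wy": 0,"wz": 0},{"x": 0,"y": 0,"z": 0.4,"wx": 0,"wy": 0,"wz": 0},{"x": 0,"y": 0,"z": 0.4,"wx": 0,"wy": 0,"wz": 0}], fingers=0)

```text
time_s: 7.0
tcp_pos: [0.5266, -0.0601, 0.0102]
ee_rot: [3.058, -0.719, -0.001]
ft_force: [0.2, -1.0, -0.1]
gripper_width: 0.0006
```

```bash
python3 pic.py side s9.png
```

```text
t 7.0 tcp case [-0.018  0.     0.01 ] F case [-0.809 -0.616 -0.051] tool axes in case yaw [ 0.001 -1.   ] j [ 0.447  0.301 -0.474  1.929  0.167  0.951 -0.569]
[297.174 247.399]
```

View pics/s9.png

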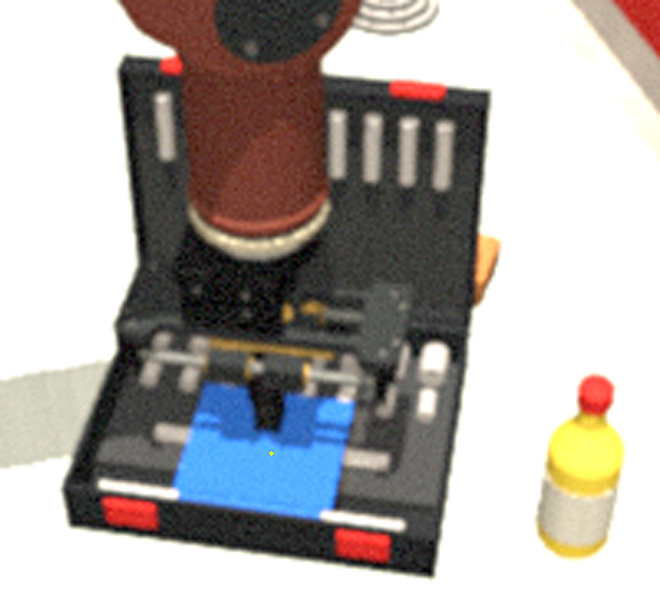

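```bash
python3 -c "
from g import *
d=get_image('side')
for a in (0,.05,.1,.15,.2,.3):
  c,s=np.cos(a),np.sin(a); x=-.088+.1*c-.003*s; z=.037+.1*s+.003*c
  q=proj(d,[w(x,.055,z),w(x,-.055,z)]); print(a,(q-[215,110])*3.3)
"
```

```text
0 [[204.882 386.942]
 [353.046 405.179]]
0.05 [[204.349 382.536]
 [353.012 400.779]]
0.1 [[203.735 378.366]
 [352.924 396.62 ]]
0.15 [[203.039 374.441]
 [352.779 392.713]]
0.2 [[202.262 370.774]
 [352.578 389.07 ]]
0.3 [[200.47  364.253]
 [352.006 382.615]]
```

The flap's edge corners at (207,384) and (353,400) in this crop imply about 0.04 rad, so I'll press a bit more.

Request:
step_arm(motion=[{"x": 0,"y": 0,"z": 0.2,"wx": 0,"wy": 0,"wz": 0},{"x": 0,"y": 0,"z": 0.4,"wx": 0,"wy": 0,"wz": 0},{"x": 0,"y": 0,"z": 0.4,"wx": 0,"wy": 0,"wz": 0}], fingers=0)

```text
time_s: 7.4
tcp_pos: [0.5266, -0.0601, 0.0062]
ee_rot: [-3.058, 0.719, 0.001]
ft_force: [0.3, 0.1, 0.1]
gripper_width: 0.0003
```

Request:
step_arm(motion=[{"x": 0,"y": 0,"z": 0.2,"wx": 0,"wy": 0,"wz": 0},{"x": 0,"y": 0,"z": 0.4,"wx": 0,"wy": 0,"wz": 0},{"x": 0,"y": 0,"z": 0.4,"wx": 0,"wy": 0,"wz": 0}], fingers=0)

```text
time_s: 7.7
tcp_pos: [0.527, -0.0602, 0.0048]
ee_rot: [3.057, -0.719, 0.0]
ft_force: [-12.0, -0.1, 29.9]
gripper_width: 0.0004
```

```bash
python3 pic.py side s10.png
```

```text
t 7.7 tcp case [-0.018 -0.     0.005] F case [-5.454 10.736 29.93 ] tool axes in case yaw [ 0.001 -1.   ] j [ 0.444  0.308 -0.473  1.932  0.173  0.94  -0.575]
[297.458 248.836]
```

View pics/s10.png

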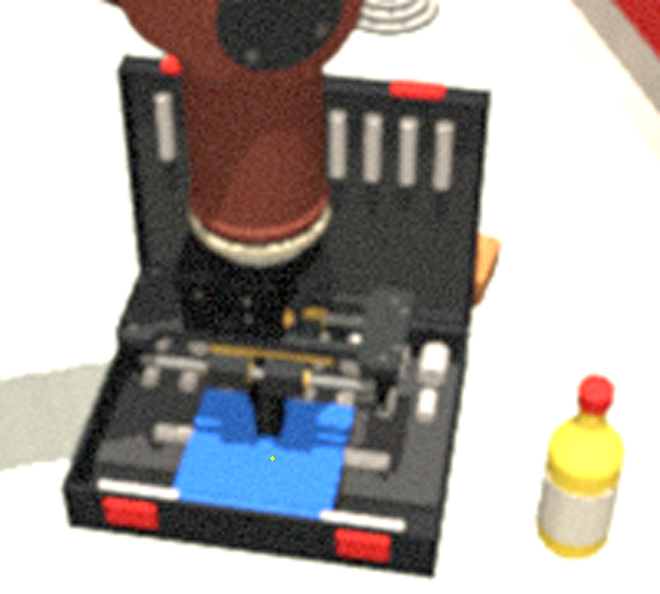

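A firm stop with 30 N of resistance at TCP z≈0.005. I'll lift off straight up and verify the flap.

Request:
step_arm(motion=[{"x": 0,"y": 0,"z": -0.5,"wx": 0,"wy": 0,"wz": 0},{"x": 0,"y": 0,"z": -2,"wx": 0,"wy": 0,"wz": 0},{"x": 0,"y": 0,"z": -6,"wx": 0,"wy": 0,"wz": 0},{"x": 0,"y": 0,"z": -11,"wx": 0,"wy": 0,"wz": 0},{"x": 0,"y": 0,"z": -16,"wx": 0,"wy": 0,"wz": 0},{"x": 0,"y": 3,"z": -20,"wx": 0,"wy": 0,"wz": 0},{"x": 0,"y": 6,"z": -24,"wx": 0,"wy": 0,"wz": 0},{"x": 0,"y": 6,"z": -24,"wx": 0,"wy": 0,"wz": 0}], fingers=0)

```text
time_s: 8.55
tcp_pos: [0.501, -0.1183, 0.2488]
ee_rot: [3.054, -0.727, 0.014]
ft_force: [-0.9, -0.1, -0.4]
gripper_width: 0.0003
```

```bash
python3 pic.py side s11.png; python3 -c "
from g import *
d=get_image('wrist');cv2.imwrite('pics/w11.png',d['image'][:,:,::-1])"
```

```text
t 8.55 tcp case [-0.081 -0.003  0.249] F case [-0.476  0.753 -0.424] tool axes in case yaw [-0.005 -1.   ] j [ 0.571  0.048 -0.441  1.682  0.024  1.408 -0.34 ]
[287.633 192.055]
```

View pics/s11.png

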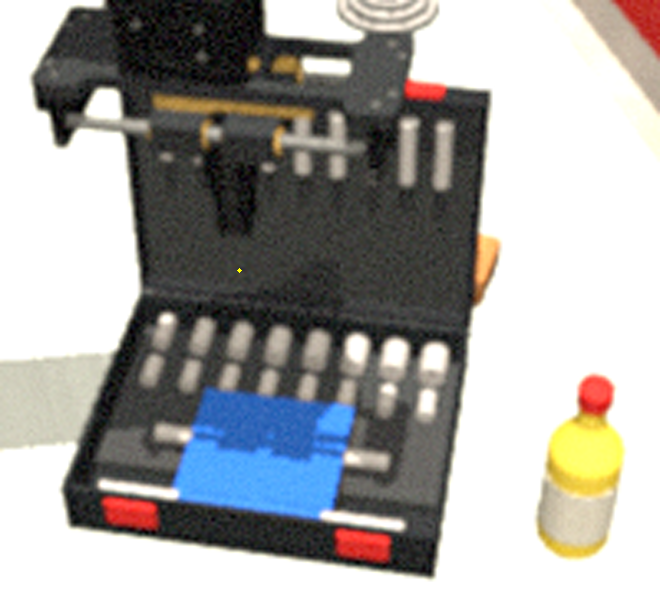

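View pics/w11.png

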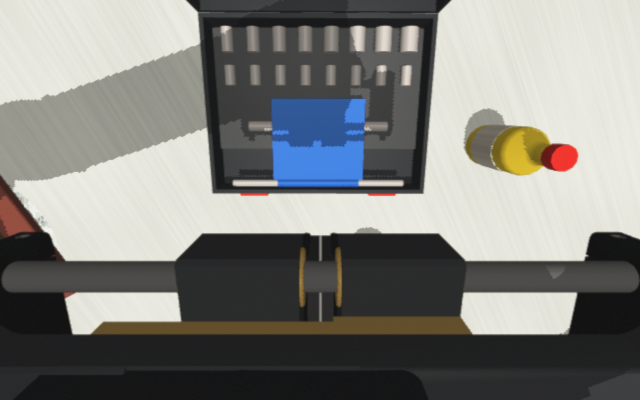

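The flap is flat: its corners at (206,389) and (355,405) match the predicted 0 rad. The real fingertip also sits about 30 mm above the reported TCP. Next I'll find the lid's lean.

```bash
python3 -c "
from m import *
from g import *
for uv in [(222,35),(253,42),(75,418),(105,455)]:
    p=plane(T,zt(*uv),.243)[:2]-C; print(uv,p@cx,p@cy)
for a in (1.4,1.5,1.57,1.65,1.75,1.85):
    c,s=np.cos(a),np.sin(a); E=lambda y:[w(.1-.2*c,y,.045+.2*s),w(.1-.2*c+.022*s,y,.045+.2*s+.022*c)]
    f=lambda q:((q-[250,135])*3.4); print(a,'top',f(proj(T,E(.13)+E(-.13))).ravel(),'side',((proj(S,E(.13)+E(-.13))-[225,120])*3.5).ravel())
"
```

```text
front [ 0.6054 -0.1887  0.045 ] [ 0.3754 -0.0733  0.045 ] 0.2573377795829312 back [ 0.6955 -0.0143  0.045 ] [0.463  0.0982 0.045 ] 0.2582389891313619 0.19630591381256335
side: front [ 0.3772 -0.0801  0.045 ] [ 0.6042 -0.1945  0.045 ] [ 0.6057 -0.1885  0.    ] [ 0.3759 -0.0726  0.    ]
2.676547842187979 2.6909110724419665 1.094019744277157
flap tri (array([ 0.5508, -0.1302,  0.1332]), np.float64(0.00017166991243901)) (array([ 0.4545, -0.0847,  0.1347]), np.float64(0.00033593294065508783))
lid far top corners (array([ 0.6989, -0.0035,  0.2563]), np.float64(0.0031753064263420274)) (array([0.4657, 0.1129, 0.2535]), np.float64(0.020408951948481614))
jar [ 0.5097 -0.2467  0.055 ] bottle [ 0.7095 -0.1801  0.15  ] block [0.7376 0.0813 0.03  ] tape [0.6592 0.154  0.02  ]
(222, 35) 0.130917278380784 -0.1294506088928761
(253, 42) 0.11092044035269939 -0.1315964703847836
(75, 418) 0.13161457140588376 0.12663685047000453
(105, 455) 0.10711506265914593 0.14098314382158045
1.4 top [175.709 459.895 140.884 446.877 318.345  66.193 285.938  53.218] side [ 65.964  81.275  74.983  56.769 475.607 122.254 479.324  96.371]
1.5 top [143.938 448.129 108.905 435.277 288.629  54.868 255.699  42.942] side [ 74.407  60.117  83.68   38.761 478.907  99.849 482.337  77.189]
1.57 top [121.666 440.013  86.834 427.403 267.62   47.536 234.641  36.456] side [ 80.433  47.06   89.799  28.01  481.053  85.96  484.262  65.665]
1.65 top [ 96.443 430.952  62.181 418.741 243.643  39.838 210.927  29.825] side [ 87.371  33.975  96.764  17.628 483.327  71.974 486.265  54.456]
1.75 top [ 65.646 420.087  32.588 408.547 214.081  31.348 182.156  22.792] side [ 96.03   20.439 105.344   7.518 485.881  57.392 488.46   43.399]
1.85 top [ 36.116 409.891   4.766 399.192 185.405  24.224 154.756  17.231] side [104.57   10.066 113.691   0.567 488.097  46.067 490.302  35.599]
```

The lid leans at about 1.61 rad, with its outer face near case x≈0.13 at the top. I'll pass high over it and come down behind.

Request:
step_arm(motion=[{"x": 0,"y": 0,"z": -3,"wx": 0,"wy": 0,"wz": 0},{"x": 0,"y": 0,"z": -5,"wx": 0,"wy": 0,"wz": 0},{"x": 0,"y": -4,"z": -5,"wx": 0,"wy": 0,"wz": 0},{"x": 0,"y": -8,"z": -5,"wx": 0,"wy": 0,"wz": 0},{"x": 0,"y": -12,"z": -5,"wx": 0,"wy": 0,"wz": 0},{"x": 0,"y": -16,"z": -5,"wx": 0,"wy": 0,"wz": 0},{"x": 0,"y": -20,"z": -5,"wx": 0,"wy": 0,"wz": 0},{"x": 0,"y": -24,"z": -5,"wx": 0,"wy": 0,"wz": 0},{"x": 0,"y": -26.5,"z": -5,"wx": 0,"wy": 0,"wz": 0},{"x": 0,"y": -26.5,"z": -5,"wx": 0,"wy": 0,"wz": 0},{"x": 0,"y": -26.5,"z": -5,"wx": 0,"wy": 0,"wz": 0}], fingers=0)

```text
time_s: 9.75
tcp_pos: [0.6174, 0.1246, 0.2908]
ee_rot: [3.059, -0.715, -0.005]
ft_force: [0.3, -0.4, -0.5]
gripper_width: 0.0006
```

```bash
python3 pic.py side s12.png; python3 -c "
from g import *
to((.18,0,.17))
d=get_image('wrist');cv2.imwrite('pics/w12.png',d['image'][:,:,::-1])"
```

```text
t 9.75 tcp case [0.188 0.002 0.291] F case [-0.235 -0.48  -0.525] tool axes in case yaw [ 0.003 -1.   ] j [ 0.194  0.324 -0.617  1.318  0.184  1.559 -0.86 ]
[310.573 100.472]
t 9.8 tcp case [0.187 0.001 0.291] F case [-0.796  0.013 -1.069] tool axes in case yaw [ 0.001 -1.   ] j [ 0.196  0.323 -0.617  1.318  0.184  1.559 -0.86 ]
(0.18, 0, 0.17) cm [ 0.107  0.699 12.134] turn [0.001 0.002 0.001]
```

View pics/s12.png

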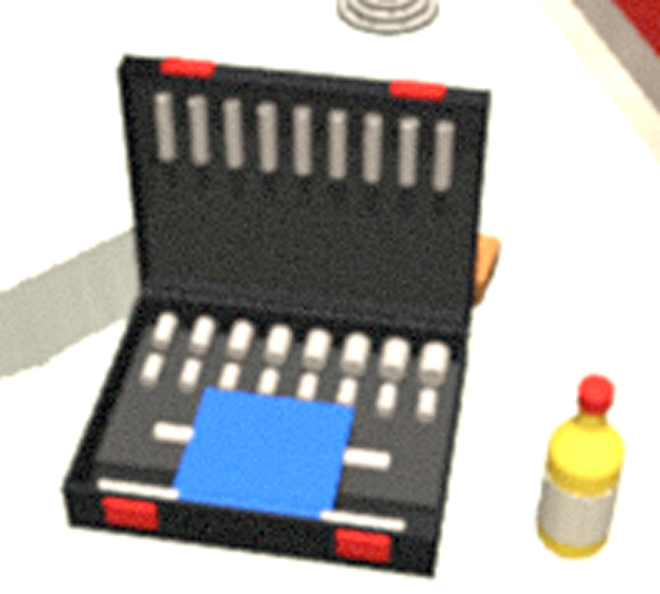

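View pics/w12.png

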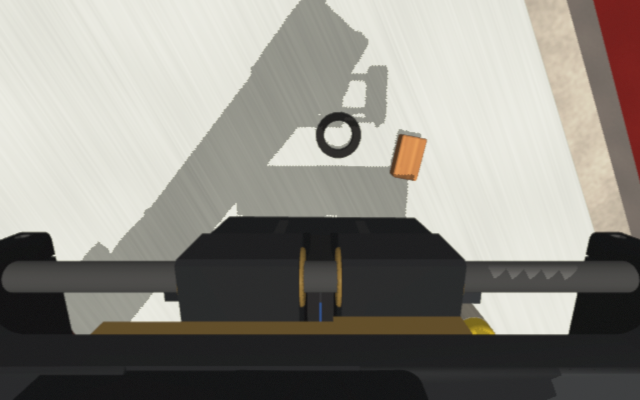

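```bash
python3 -c "
from g import *
d=get_image('wrist');print(proj(d,[w(.131,.13,.244),w(.131,-.13,.244),w(.1,.13,.25),get_state()['tcp_pos'],w(.233,-.023,.02)]))
R=cv2.Rodrigues(np.array(d['rvec']))[0];c=-R.T@d['tvec'];q=c[:2]-C;print('cam',q@cx,q@cy,c[2],'fwd',R[2,:2]@cx,R[2,:2]@cy,R[2,2])"
```

```text
[[161.354 276.576]
 [481.036 276.756]
 [162.529 314.465]
 [321.142 232.28 ]
 [337.39  134.576]]
cam 0.2566676521404314 0.0006482836269565363 0.48989171627202316 fwd -0.25279599582246676 0.0010392062972960072 -0.9675190460897393
```

The tape projects exactly where it is seen, and the lid's top edge (row ~295, columns 165–480) lies in front of the fingers. The space behind the lid is clear, so I'll descend and approach slowly.

Request:
step_arm(motion=[{"x": 0.1,"y": 0.5,"z": 4,"wx": 0,"wy": 0,"wz": 0},{"x": 0.1,"y": 0.5,"z": 8,"wx": 0,"wy": 0,"wz": 0},{"x": 0.1,"y": 0.5,"z": 11.5,"wx": 0,"wy": 0,"wz": 0},{"x": 0.1,"y": 1.5,"z": 11.5,"wx": 0,"wy": 0,"wz": 0},{"x": 0.1,"y": 2.5,"z": 11.5,"wx": 0,"wy": 0,"wz": 0},{"x": 0.1,"y": 3.5,"z": 11.5,"wx": 0,"wy": 0,"wz": 0},{"x": 0.1,"y": 4.5,"z": 11.5,"wx": 0,"wy": 0,"wz": 0},{"x": 0.1,"y": 5.5,"z": 11.5,"wx": 0,"wy": 0,"wz": 0}], fingers=0)

```text
time_s: 10.7
tcp_pos: [0.5952, 0.0733, 0.1794]
ee_rot: [-3.057, 0.719, -0.005]
ft_force: [1.0, 2.4, 0.5]
gripper_width: 0.0008
```

```bash
python3 pic.py side s13.png;python3 pic.py top t13.png
```

```text
t 10.7 tcp case [ 0.132 -0.001  0.179] F case [2.627 0.14  0.459] tool axes in case yaw [ 0. -1.] j [ 0.298  0.29  -0.601  1.582  0.168  1.318 -0.788]
[308.081 154.177]
t 10.75 tcp case [ 0.131 -0.002  0.179] F case [ 1.085 -0.429  0.588] tool axes in case yaw [-0.001 -1.   ] j [ 0.299  0.29  -0.6    1.583  0.168  1.319 -0.787]
[295.718 206.292]
```

View pics/s13.png

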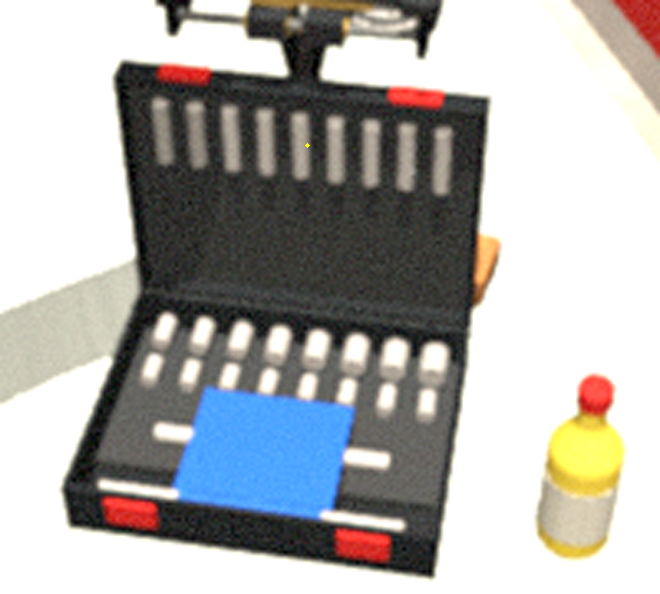

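View pics/t13.png

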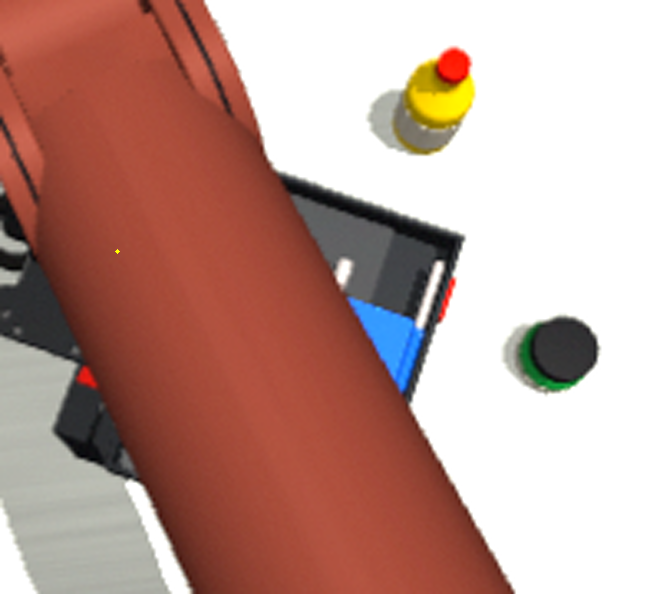

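The finger is on the lid's outer face at about 2.6 N, and the flap is still flat. I'll push the lid along the arc at about 0.1 m/s.

Request:
step_arm(motion=[{"x": 0,"y": 1,"z": 0,"wx": 0,"wy": 0,"wz": 0},{"x": 0,"y": 2,"z": 0,"wx": 0,"wy": 0,"wz": 0},{"x": 0,"y": 3.2,"z": 0.1,"wx": 0,"wy": 0,"wz": 0},{"x": 0,"y": 4.3,"z": 0.2,"wx": 0,"wy": 0,"wz": 0},{"x": 0,"y": 5.3,"z": 0.4,"wx": 0,"wy": 0,"wz": 0},{"x": 0,"y": 6.3,"z": 0.6,"wx": 0,"wy": 0,"wz": 0},{"x": 0,"y": 7.4,"z": 1,"wx": 0,"wy": 0,"wz": 0},{"x": 0,"y": 8.5,"z": 1.3,"wx": 0,"wy": 0,"wz": 0}], fingers=0)

```text
time_s: 11.6
tcp_pos: [0.556, -0.0033, 0.1639]
ee_rot: [3.058, -0.72, -0.001]
ft_force: [1.3, 1.9, 0.4]
gripper_width: 0.0
```

```bash
python3 pic.py side s14.png
```

```text
t 11.6 tcp case [ 0.046 -0.001  0.164] F case [ 2.255 -0.349  0.422] tool axes in case yaw [ 0.001 -1.   ] j [ 0.428  0.204 -0.569  1.705  0.115  1.267 -0.628]
[300.798 182.783]
```

View pics/s14.png

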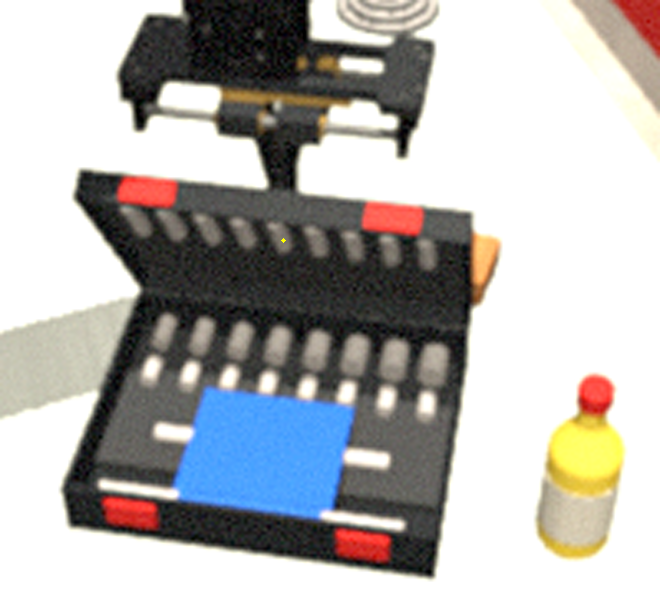

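The lid is at about 55° and following the finger at around 2 N. I'll continue.

Request:
step_arm(motion=[{"x": 0,"y": 1.1,"z": 0.4,"wx": 0,"wy": 0,"wz": 0},{"x": 0,"y": 2.1,"z": 0.8,"wx": 0,"wy": 0,"wz": 0},{"x": 0,"y": 3,"z": 1.4,"wx": 0,"wy": 0,"wz": 0},{"x": 0,"y": 3.8,"z": 2,"wx": 0,"wy": 0,"wz": 0},{"x": 0,"y": 4.7,"z": 2.7,"wx": 0,"wy": 0,"wz": 0},{"x": 0,"y": 5.5,"z": 3.5,"wx": 0,"wy": 0,"wz": 0},{"x": 0,"y": 6.2,"z": 4.2,"wx": 0,"wy": 0,"wz": 0},{"x": 0,"y": 6.8,"z": 5,"wx": 0,"wy": 0,"wz": 0}], fingers=0)

```text
time_s: 12.45
tcp_pos: [0.526, -0.064, 0.1138]
ee_rot: [3.058, -0.72, -0.0]
ft_force: [1.0, -0.1, 2.2]
gripper_width: 0.0004
```

```bash
python3 pic.py side s15.png
```

```text
t 12.45 tcp case [-0.021 -0.001  0.114] F case [ 0.358 -0.958  2.199] tool axes in case yaw [ 0. -1.] j [ 0.516  0.184 -0.529  1.829  0.101  1.155 -0.509]
[295.493 219.272]
```

View pics/s15.png

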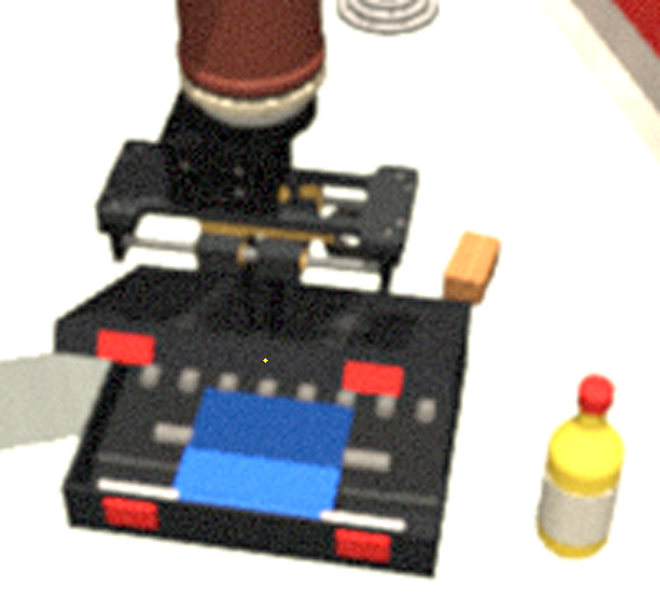

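Request:
step_arm(motion=[{"x": 0,"y": 0.7,"z": 1,"wx": 0,"wy": 0,"wz": 0},{"x": 0,"y": 1.4,"z": 2,"wx": 0,"wy": 0,"wz": 0},{"x": 0,"y": 1.9,"z": 2.9,"wx": 0,"wy": 0,"wz": 0},{"x": 0,"y": 2.3,"z": 3.8,"wx": 0,"wy": 0,"wz": 0},{"x": 0,"y": 2.6,"z": 4.5,"wx": 0,"wy": 0,"wz": 0},{"x": 0,"y": 2.8,"z": 5.2,"wx": 0,"wy": 0,"wz": 0},{"x": 0,"y": 3,"z": 5.8,"wx": 0,"wy": 0,"wz": 0},{"x": 0,"y": 3.2,"z": 6.3,"wx": 0,"wy": 0,"wz": 0}], fingers=0)

```text
time_s: 13.3
tcp_pos: [0.512, -0.0918, 0.0509]
ee_rot: [-3.058, 0.719, 0.0]
ft_force: [-0.1, 0.3, 1.2]
gripper_width: 0.0003
```

```bash
python3 pic.py side s16.png; python3 -c "
from g import *
d=get_image('side')
for a in (0,.05,.1,.15,.2):
  c,s=np.cos(a),np.sin(a); x=.1-.2*c+.022*s; z=.045+.2*s+.022*c
  q=proj(d,[w(x,.13,z),w(x,-.13,z)]); print(a,((q-[215,110])*3.3).ravel())
"
```

```text
t 13.3 tcp case [-0.052 -0.001  0.051] F case [0.234 0.224 1.151] tool axes in case yaw [ 0.001 -1.   ] j [ 0.545  0.231 -0.504  1.917  0.13   1.025 -0.477]
[293.808 247.67 ]
0 [ 54.497 466.656 439.802 517.402]
0.05 [ 53.099 455.446 440.731 506.123]
0.1 [ 51.931 443.618 441.755 494.182]
0.15 [ 51.002 431.207 442.872 481.614]
0.2 [ 50.319 418.252 444.078 468.458]
```

View pics/s16.png

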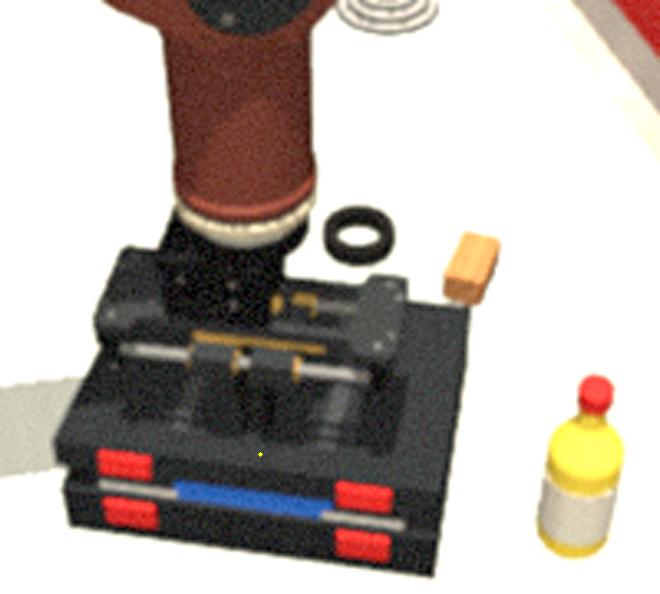

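The lid is about 0.1 rad from shut. I'll press slowly.

Request:
step_arm(motion=[{"x": 0,"y": 0.1,"z": 0.3,"wx": 0,"wy": 0,"wz": 0},{"x": 0,"y": 0.2,"z": 0.6,"wx": 0,"wy": 0,"wz": 0},{"x": 0,"y": 0.2,"z": 0.9,"wx": 0,"wy": 0,"wz": 0},{"x": 0,"y": 0.2,"z": 1.1,"wx": 0,"wy": 0,"wz": 0},{"x": 0,"y": 0.2,"z": 1.2,"wx": 0,"wy": 0,"wz": 0}], fingers=0)

```text
time_s: 13.9
tcp_pos: [0.5111, -0.0938, 0.0393]
ee_rot: [3.058, -0.719, -0.0]
ft_force: [-1.2, -0.2, 1.5]
gripper_width: 0.0002
```

Request:
step_arm(motion=[{"x": 0,"y": 0,"z": 0.2,"wx": 0,"wy": 0,"wz": 0},{"x": 0,"y": 0,"z": 0.4,"wx": 0,"wy": 0,"wz": 0},{"x": 0,"y": 0,"z": 0.5,"wx": 0,"wy": 0,"wz": 0},{"x": 0,"y": 0,"z": 0.5,"wx": 0,"wy": 0,"wz": 0}], fingers=0)

```text
time_s: 14.3
tcp_pos: [0.511, -0.0935, 0.0343]
ee_rot: [-3.058, 0.719, 0.0]
ft_force: [-0.1, 0.8, 0.6]
gripper_width: 0.0002
```

Request:
step_arm(motion=[{"x": 0,"y": 0,"z": 0.1,"wx": 0,"wy": 0,"wz": 0},{"x": 0,"y": 0,"z": 0.2,"wx": 0,"wy": 0,"wz": 0},{"x": 0,"y": 0,"z": 0.3,"wx": 0,"wy": 0,"wz": 0},{"x": 0,"y": 0,"z": 0.3,"wx": 0,"wy": 0,"wz": 0}], fingers=0)

```text
time_s: 14.7
tcp_pos: [0.5112, -0.0937, 0.0326]
ee_rot: [3.058, -0.719, 0.0]
ft_force: [-6.4, 0.1, 16.5]
gripper_width: 0.0005
```

A firm stop at 16.5 N, at the height matching a shut lid. I'll lift clear and check.

Request:
step_arm(motion=[{"x": 0,"y": 0,"z": -0.5,"wx": 0,"wy": 0,"wz": 0},{"x": 0,"y": 0,"z": -3,"wx": 0,"wy": 0,"wz": 0},{"x": 0,"y": 0,"z": -7,"wx": 0,"wy": 0,"wz": 0},{"x": 0,"y": 0,"z": -12,"wx": 0,"wy": 0,"wz": 0},{"x": 0,"y": 0,"z": -17,"wx": 0,"wy": 0,"wz": 0},{"x": 0,"y": 2,"z": -22,"wx": 0,"wy": 0,"wz": 0},{"x": 3,"y": 6,"z": -25,"wx": 0,"wy": 0,"wz": 0},{"x": 3,"y": 10,"z": -25,"wx": 0,"wy": 0,"wz": 0},{"x": 3,"y": 14,"z": -25,"wx": 0,"wy": 0,"wz": 0},{"x": 3,"y": 14,"z": -25,"wx": 0,"wy": 0,"wz": 0}], fingers=0)

```text
time_s: 15.7
tcp_pos: [0.4728, -0.2386, 0.2814]
ee_rot: [3.053, -0.732, -0.001]
ft_force: [0.7, 0.0, -1.1]
gripper_width: 0.0005
```

```bash
python3 pic.py side s17.png; python3 pic.py top t17.png
```

```text
t 15.7 tcp case [-0.201 -0.031  0.281] F case [ 0.307 -0.591 -1.094] tool axes in case yaw [-0.008 -1.   ] j [ 0.739  0.075 -0.378  1.588  0.03   1.484 -0.112]
[288.551 225.356]
t 15.75 tcp case [-0.198 -0.031  0.281] F case [ 1.12  -0.288  0.162] tool axes in case yaw [-0.005 -1.   ] j [ 0.737  0.075 -0.382  1.589  0.028  1.484 -0.114]
[455.004 235.736]
```

View pics/s17.png

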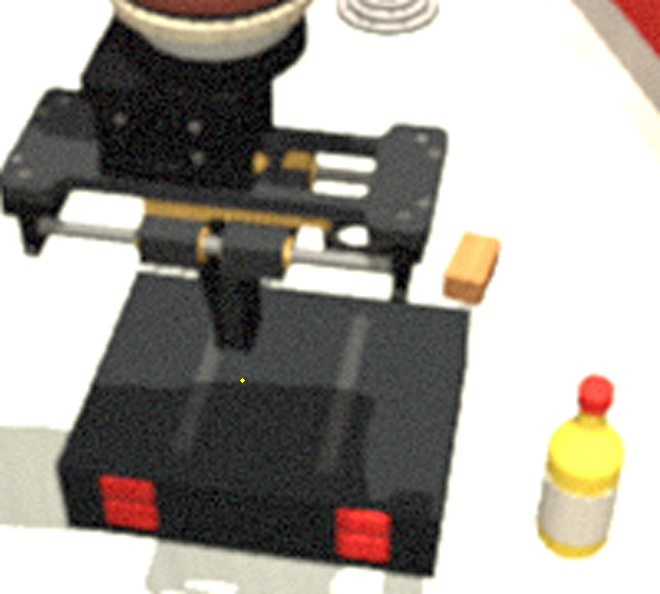

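View pics/t17.png

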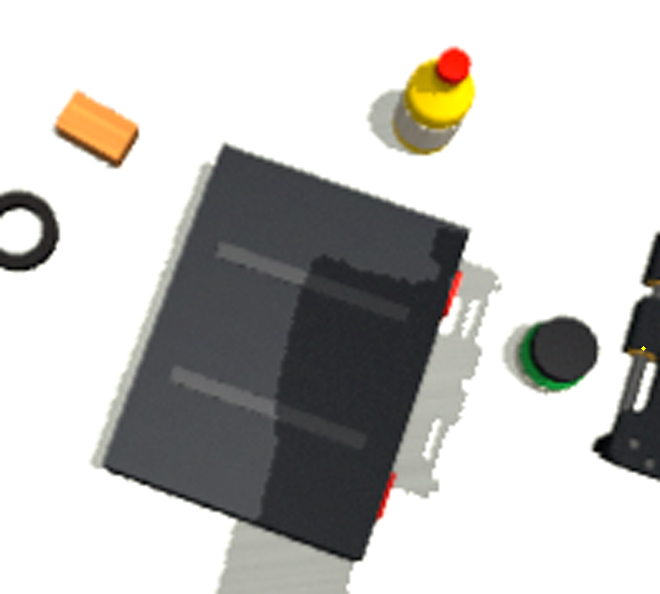

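The lid's front edge runs from about (62,467) to (440,517), against (54,467) and (440,517) predicted for fully shut. The clasp halves meet, and the case's bottom corner (433,573), the bottle, block, tape and jar have not moved. The hand is clear, so I'm handing in.

```bash
python3 -c "
from plant import *
print(get_state()['ft_force']); print(job_done())"
```

```text
[-0.22697393  0.4660761   0.13722606]
the job is handed in; nothing more can be done
None
```

The case is packed up: I pushed the blue flap flat first, then swung the lid over and pressed it shut. I handed the job in at about 16 s, and no verdict was reported.

- **Flap:** I pushed it down to its stop, reaching about 30 N on the fingertips. With the hand lifted, its corners in the side view matched the predicted 0 rad.
- **Lid:** I pushed it round at roughly 0.1 m/s with about 2 N, then pressed it slowly until it stopped firmly at 16.5 N. In the last side picture its front edge agrees with the predicted shut position: rows match, but the left corner is about 2 camera pixels off in column. The clasp halves meet.
- **Surroundings:** I could see no change in the position of the case, bottle, jar, tape or block. The hand ended clear, with force readings at noise level.

**Problems on the way:**
- **Refused moves:** the first two move calls were refused. A call with all six numbers in every row was accepted.
- **Missed push:** my first flap push passed over it without touching. The pictures and both stops put the real fingertips about 20–35 mm short of the reported TCP, so I worked lower from then on.

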